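Hang the lipped rivet bin on the louvred rail and load it

ROBOT

A 6-joint arm with a two-finger parallel gripper is mounted at the origin on the work surface. World frame = base frame: x ahead of the robot, y to its left, z up, the work surface at z = 0. Lengths are in m, angles in rad, forces in N, time in s.
With the tool pointing down it reaches from about 0.325 to 0.925 m from the base axis. Payload 3.1 kg.
Tool frame: the origin (TCP) lies midway between the tips of the shut fingers; the grasp point (between the pads) lies 19 mm behind it (grip_depth is the distance from the TCP to the grasp point, in m); z points along the fingers, y is the line along which they close (so a half turn about z gives the same grasp; the last joint's range is limited). The gripper opens to 85 mm and grips with 20 to 120 N. Pads are 22 mm wide; open, the fingers measure 114 mm over their backs; the gripper's body (76 mm by 85 mm) begins 54 mm behind the grasp point. The pads swing forward as they close: fully open they stand 13 mm farther back than shut.
Start: joints at [1.014, 0.217, 1.613, -0, 1.311, -0.112], TCP at [0.269, 0.564, 0.199] pointing down, gripper open.
Joint ranges: [-2.75, 2.75], [-0.78, 2.1], [0.31, 2.55], [-1.13, 4.27], [0.13, 2.63], [-2.58, 2.58]. Speed limits (rad/s): [2.79, 2.79, 3.14, 3.14, 3.14, 3.14].

INTERFACE

Orientations are given as a 3x3 rotation matrix whose columns are the frame's x, y, z axes.
In Python, from bench import * gives the robot as it stands.
- The arm moves only by the tool send_rows, never from a script. Its argument "commands" is a list of rows, each a list of 7 numbers: the closure, from -1 (fully open) to 1 (shut), then the shift along the tool's x, y, z in mm, then the turn, a rotation vector about the tool's x, y, z in degrees. A call has 1 to 5 rows; each row shifts and turns the commanded pose from where the row before left it, along the tool's axes as they then stand; what a row does not reach is not made up. A row lasts 1/8 s, in which the tool goes at most 62.5 mm and 10.7 degrees, less where a joint would pass 70% of its speed; a pose out of reach is approached as far as the arm can. A call with a gripper value outside its range is refused whole. The fingers move at their own pace and stop on an object; "grip_force" is the grip in N (left out, the last holds). Time passes only in rows, so rows that do not move let the fingers close. It gives the time, the measured TCP pose, the force, the opening and the grip force at its end, in the units of the state.
- sense(): the state, without advancing time (a new reading comes with each control period).
- grab_frame(name): name is "scene" or "top" or "wrist"; returns a dict with "color" (420x560x3 uint8, red, green, blue), "range_z" (420x560 float32, m along the optical axis (not along the pixel's ray), 0 where there is no reading), "mtx" (3x3 intrinsics, pixels), "xyz" and "rotation" of the camera in the world. Camera axes: x right, y up, looking along -z (the intrinsics and any distortion apply to the point x, -y, -z); pixel columns grow to the right and rows downward; lengths in m; the calibration is good to about 2 mm. A picture is of the moment at which its call begins.
- job_done(): hands the job in; it is judged then, once.
The state is a dict: "t": time; "qpos": joint angles; "qvel": joint speeds; "tau": joint torques, N m; "tool_pos": TCP position; "tool_rot": TCP orientation; "force": force on the tool from outside, world axes, zero at the start; "ft_torque": the same for the moment, N m; "opening": finger opening in m; "grip_force": force on a finger pad.
Only numpy, scipy, OpenCV 4.12 (cv2) and the standard library are available. Lean on these libraries where they do the work, as an engineer would, in place of code of your own. Each camera call takes 0.05 s, during which the arm holds its last target. There are 200 camera calls.

TASK

Pick up the steel bin that stands on the bench, lift it over the upper louvre of the grey stand and lower it so that its back lip catches fully over the rail, in the free stretch beside the bin that already hangs there; then let go of it. Once it hangs, stand the slim closed tin upright inside it, on its floor. Leave the mug and the hoop where they are.

Things in the scene. Friction and masses are not known exactly. Their poses are not given: they have to be found in the camera images.
- bin: The loose open sheet-steel bin, 140 mm deep (x), 100 mm wide (y), walls and floor 3 mm, about 0.35 kg, upright on the bench. Origin: centre of its underside, z up. Front wall at -x, 45 mm high; sides 60 mm; back wall at +x, 84 mm high, outer face at x = +70 mm, with a hooked lip behind it. A fixed handle bar spans it along y; its centre of mass lies under the bar.
- bin_handle (a point): Middle of the bin's handle bar, at (16, 0, 115) mm in the bin's frame, axes as the bin's. The bar is 12 mm square in section, 100 mm long along the bin's y, on a 3 mm upright at each end, free underneath. Fingers close on it along the bin's x.
- bin_lip (a point): Middle of the slot under the lip, on the lip's underside: (76, 0, 80) mm in the bin's frame, axes as the bin's. The lip is a 4 mm plate behind the back wall with a tab bent down to 62 mm height; slot 12 mm wide at the top, flaring to 17 mm at its mouth. When the bin hangs, this point lies on the rail's top edge.
- bin_floor (a point): Middle of the bin's open floor in front of the handle bar, on the floor's upper face: (-28, 0, 3) mm in the bin's frame, axes as the bin's. Clear from above for 38 mm to either side along x and 46 mm along y.
- panel: The fixed grey louvred stand, 360 mm long (y), 150 mm high. Origin at bench level under the rail's front face, mid-length; z up; bins hang on its -x side. Rail: upright strip x = 0 to 4 mm, top z = 150, open behind for 30 mm down to z = 120. A lower louvre (top z = 98, face x = -5) backs a hanging bin, whose x lies along the panel's x and which leans forward about 3 degrees.
- bay (a point): Middle of the free stretch of the rail, on the centre of the rail's top edge: (2, -65, 150) mm in the panel's frame, axes as the panel's. The rail ends 115 mm to -y of it; to +y at least 110 mm are free up to the neighbour bin. Nothing stands above the rail. A properly hung bin has its back wall 5 to 8 mm in front of the rail.
- neighbour: The bin that already hangs on the rail, of the same make and frame as the loose bin, fixed; origin at the centre of its underside. Its place along the rail varies.
- tin: The closed, full, upright round tin, plain steel, 48 mm diameter, 100 mm high, about 0.25 kg, loose on the bench. Origin: centre of its underside.
- mug: Bystander: open steel mug, 72 mm across, 75 mm high, handle at its +y. Origin: centre of its underside.
- hoop: Bystander: flat steel ring, 130 mm outside, 110 mm inside, 12 mm high. Origin: centre of its underside.
Mind the look-alikes: they are no part of the job. What is shaped like the bin but brown, purple or turquoise is not meant.

How it is judged:
By the outcome, as a careful person would: the job done as asked, in the order asked, and still so for the second after the job is handed in, with the robot touching nothing.
It also fails if it takes over 61 s, if anything falls off the work surface, if the arm or the gripper's body presses on something with over 40 N, if the wrist force passes 120 N, or if a joint passes its speed limit or range.

## Working session

There is one attempt and no reset: what is moved stays moved. The work goes in short steps, Python scripts to look and compute and a tool call to move; the robot and the scene stay as the last step left them, time stands still between calls to the robot, and variables do not carry over. Pictures are saved under pics/ and viewed, at most 10 in all, crops included, and the job is handed in when it is done.

Besides the shell and the picture viewer there is one more tool, called after "Request:" as name([rows], argument=value, ...), one row to a line, values as JSON. send_rows: Moves the arm, as the interface text tells. Its arguments: {"type":"object","properties":{"commands":{"type":"array"},"grip_force":{"type":"number"}},"required":["commands"]}

```bash
mkdir -p pics
cat > h.py <<'E'
from bench import *
import numpy as np, cv2
def cloud(f):
    z=f["range_z"];K=np.array(f["mtx"]);v,u=np.mgrid[:z.shape[0],:z.shape[1]]
    p=np.stack([(u-K[0,2])/K[0,0]*z,-(v-K[1,2])/K[1,1]*z,-z],-1)
    return p@np.array(f["rotation"]).T+np.array(f["xyz"])
def save(f,n): cv2.imwrite("pics/"+n,f["color"][:,:,::-1])
E
python3 - <<'E'
from h import *
s=sense();print(s["t"],s["tool_pos"],s["tool_rot"],s["force"])
for n in("scene","top"):
    f=grab_frame(n);save(f,n+"0.png");np.savez("/tmp/"+n,**f)
    print(n,f["xyz"],np.round(f["rotation"],3).tolist(),np.array(f["mtx"]).tolist(),(f["range_z"]>0).mean(),[k for k in f])
E
```

```text
0.0 [0.26842888 0.56343988 0.1977769 ] [[-9.02705727e-01  4.30256635e-01 -1.26430211e-03]
 [ 4.30258409e-01  9.02703492e-01 -2.02674629e-03]
 [ 2.69268886e-04 -2.37353210e-03 -9.99997147e-01]] [-0.19151161  0.94734141 -0.60136757]
scene [1.2264999  0.38571774 0.81421669] [[-0.544, -0.513, 0.664], [0.839, -0.312, 0.446], [-0.021, 0.8, 0.6]] [[440.5619781681419, 0.0, 277.4442036518416], [0.0, 440.5619781681419, 202.76156465332693], [0.0, 0.0, 1.0]] 0.9917602040816327 ['color', 'range_z', 'mtx', 'xyz', 'rotation']
top [ 0.15695907 -0.1431118   1.55854371] [[0.13, 0.968, -0.214], [-0.992, 0.128, -0.024], [0.004, 0.216, 0.976]] [[520.7500533790565, 0.0, 277.2427126816073], [0.0, 520.7500533790565, 208.70575718062872], [0.0, 0.0, 1.0]] 0.9959651360544217 ['color', 'range_z', 'mtx', 'xyz', 'rotation']
```

View pics/scene0.png

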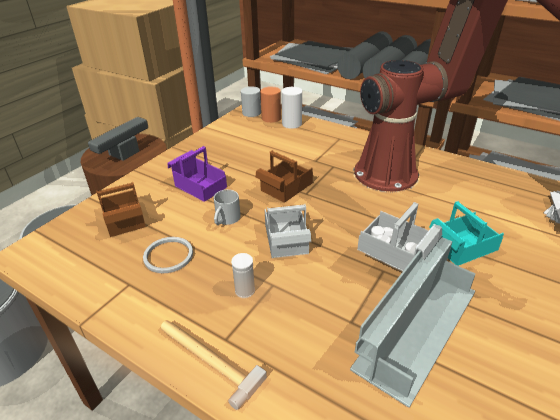

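View pics/top0.png

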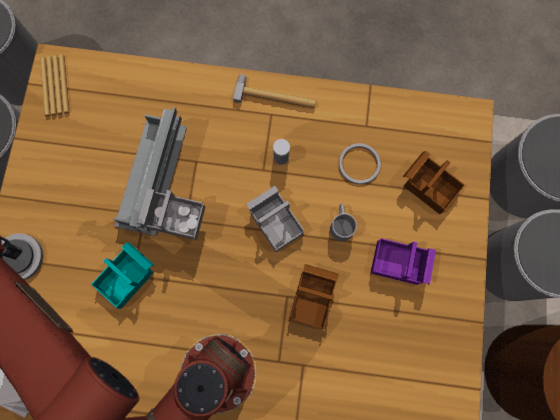

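The loose grey bin is at scene (288,232) / top (276,218), with its handle. The look-alikes are brown at scene (123,210) and (287,175), purple (198,172) and turquoise (467,235). The grey bin at scene (393,240) / top (180,215) is the neighbour hanging on the panel. The one meant is the grey bin standing free on the bench. The tin is at scene (243,275) / top (281,150), and the free stretch is the far part of the rail.

Run:
```python
from h import *
T=dict(np.load("/tmp/top.npz"));S=dict(np.load("/tmp/scene.npz"))
cv2.imwrite("pics/crop.png",np.hstack([cv2.resize(T["color"][170:260,230:320],(390,390),interpolation=2),cv2.resize(S["color"][180:270,240:330],(390,390),interpolation=2)])[:,:,::-1])
def boxes(f,roi,zs):
    P=cloud(f);c0,c1,r0,r1=roi;p=P[r0:r1,c0:c1].reshape(-1,3);c=f["color"][r0:r1,c0:c1].reshape(-1,3).astype(int)
    g=(c.max(1)-c.min(1))<45
    for a,b in zs:
        m=g&(p[:,2]>a)&(p[:,2]<b)
        if m.sum()<8: print(a,b,m.sum());continue
        q=p[m];(cx,cy),(w,h),an=cv2.minAreaRect((q[:,:2]*1000).astype(np.float32));mu=q.mean(0)
        pc=np.linalg.svd(q[:,:2]-mu[:2],full_matrices=False)[2][0]
        print(a,b,m.sum(),"mean",mu.round(4),"rect",round(cx,1),round(cy,1),round(w,1),round(h,1),round(an,1),"pc",pc.round(3),np.degrees(np.arctan2(pc[1],pc[0])).round(1))
for n,f,rb,rt,rp in(("top",T,(235,310,180,260),(268,296,135,170),(110,210,100,245)),("scene",S,(255,320,195,262),(228,258,250,300),(345,480,195,400))):
    print(n);print("bin");boxes(f,rb,[(.0,.01),(.05,.066),(.076,.09),(.112,.13)])
    print("tin");boxes(f,rt,[(.015,.09),(.096,.108)])
    print("panel");boxes(f,rp,[(.143,.157),(.158,.2)])
```

```text
top
bin
0.0 0.01 926 mean [ 0.4516 -0.1125  0.0042] rect 454.5 -91.1 169.2 120.7 40.7 pc [-0.728 -0.685] -136.7
0.05 0.066 135 mean [ 0.4608 -0.099   0.0583] rect 452.5 -108.5 135.8 100.2 40.7 pc [-0.761 -0.649] -139.6
0.076 0.09 225 mean [ 0.5084 -0.0602  0.0838] rect 488.2 -77.5 76.4 98.9 41.1 pc [-0.676  0.737] 132.6
0.112 0.13 160 mean [ 0.4637 -0.0992  0.1214] rect 463.9 -98.7 13.4 98.6 41.6 pc [-0.657  0.754] 131.1
tin
0.015 0.09 112 mean [ 0.6463 -0.0966  0.0525] rect 651.5 -94.6 22.6 48.2 0.7 pc [ 0.062 -0.998] -86.5
0.096 0.108 188 mean [ 0.664  -0.0953  0.101 ] rect 665.3 -95.3 47.4 44.3 7.5 pc [-0.987 -0.161] -170.7
panel
0.143 0.157 426 mean [0.4971 0.245  0.1513] rect 545.9 214.7 77.0 359.7 84.8 pc [-0.997  0.081] 175.4
0.158 0.2 230 mean [0.4197 0.2001 0.1853] rect 507.2 211.5 74.9 268.0 82.5 pc [-0.999  0.051] 177.1
scene
bin
0.0 0.01 411 mean [ 0.4322 -0.122   0.0055] rect 442.9 -98.4 144.3 129.6 41.2 pc [0.789 0.614] 37.9
0.05 0.066 117 mean [ 0.4761 -0.0978  0.0604] rect 462.6 -100.7 155.6 100.4 41.0 pc [0.808 0.589] 36.1
0.076 0.09 349 mean [ 0.5117 -0.0579  0.0841] rect 492.7 -74.9 77.1 99.3 42.0 pc [ 0.664 -0.748] -48.4
0.112 0.13 208 mean [ 0.4677 -0.0971  0.1199] rect 465.8 -98.4 17.9 98.2 41.7 pc [ 0.663 -0.749] -48.5
tin
0.015 0.09 431 mean [ 0.6798 -0.0822  0.0535] rect 677.2 -84.4 22.8 46.7 40.3 pc [ 0.642 -0.767] -50.1
0.096 0.108 278 mean [ 0.6673 -0.0929  0.102 ] rect 665.2 -93.8 50.2 46.3 36.2 pc [0.789 0.615] 37.9
panel
0.143 0.157 701 mean [0.5131 0.2434 0.1515] rect 549.8 214.2 79.5 352.6 84.3 pc [ 0.998 -0.064] -3.7
0.158 0.2 278 mean [0.4305 0.1956 0.1844] rect 425.1 225.0 75.3 105.4 83.7 pc [ 0.995 -0.101] -5.8
```

View pics/crop.png

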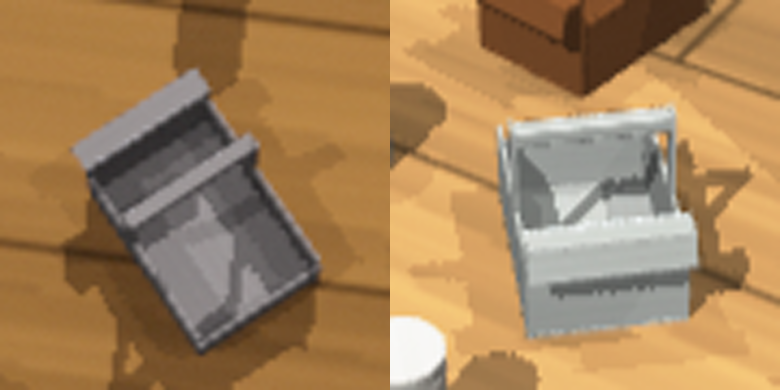

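Run:
```python
from h import *
import itertools
for n,roi in(("top",(110,210,100,245)),("scene",(345,480,195,400))):
    f=dict(np.load(f"/tmp/{n}.npz"));c0,c1,r0,r1=roi;p=cloud(f)[r0:r1,c0:c1].reshape(-1,3);c=f["color"][r0:r1,c0:c1].reshape(-1,3).astype(int)
    q=p[(c.max(1)-c.min(1)<45)&(abs(p[:,2]-.151)<.006)][:,:2]
    best=None;rng=np.random.default_rng(0)
    for _ in range(500):
        a,b=q[rng.choice(len(q),2,False)];d=(b-a)/np.linalg.norm(b-a)
        m=abs((q-a)@[-d[1],d[0]])<.004
        if best is None or m.sum()>best.sum():best=m
    l=q[best];mu=l.mean(0);d=np.linalg.svd(l-mu,full_matrices=False)[2][0];d*=-np.sign(d[0]) # panel +y
    nx=np.array([d[1],-d[0]]);t=(l-mu)@d;w=(l-mu)@nx;mid=mu+d*(t.min()+t.max())/2
    print(n,len(l),"mid",mid.round(4),"len",np.ptp(t).round(4),"w",np.percentile(w,[2,50,98]).round(4),"yaw of panel x",np.degrees(np.arctan2(nx[1],nx[0])).round(2),"bay",(mid-.065*d).round(4))
    # neighbour & others in panel frame
    r=p[(p[:,2]>.1)&(c.max(1)-c.min(1)<45)];xx=(r[:,:2]-mid)@nx;yy=(r[:,:2]-mid)@d
    for a,b in((.1,.143),(.158,.2),(.205,.4)):
        m=(r[:,2]>a)&(r[:,2]<b)&(xx<-.004)&(xx>-.15)
        if m.any():print(a,m.sum(),"x",np.percentile(xx[m],[1,99]).round(3),"y",np.percentile(yy[m],[1,99]).round(3),"zmax",r[m,2].max().round(3))
```

```text
top 251 mid [0.5483 0.2424] len 0.3597 w [-0.0036 -0.      0.0036] yaw of panel x 84.54 bay [0.613  0.2362]
0.1 764 x [-0.147 -0.005] y [-0.114  0.173] zmax 0.143
0.158 211 x [-0.068 -0.006] y [0.074 0.173] zmax 0.197
scene 399 mid [0.5533 0.2457] len 0.3511 w [-0.0036 -0.0001  0.004 ] yaw of panel x 83.35 bay [0.6179 0.2382]
0.1 1415 x [-0.149 -0.016] y [0.073 0.176] zmax 0.143
0.158 273 x [-0.073 -0.06 ] y [0.074 0.175] zmax 0.196
```

Request:
send_rows([
  [-1, 0, 0, -40, 0, 0, 7.7],
  [-1, 0, 0, -40, 0, 0, 7.7],
  [-1, -20, -10, -20, 0, 0, 7.6],
  [-1, -52, -24, 0, 0, 0, 0],
  [-1, -52, -24, 0, 0, 0, 0],
])

```text
t: 0.72
tool_pos: [0.3106, 0.4326, 0.2989]
tool_rot: [[-0.664, 0.748, 0.0], [0.748, 0.664, -0.0], [-0.0, -0.0, -1.0]]
force: [-0.0, 0.2, -0.4]
opening: 0.0849
grip_force: 0.0
```

Request:
send_rows([
  [-1, -52, -24, 0, 0, 0, 0],
  [-1, -52, -24, 0, 0, 0, 0],
  [-1, -52, -24, 0, 0, 0, 0],
  [-1, -52, -24, 0, 0, 0, 0],
  [-1, -52, -24, 0, 0, 0, 0],
])

```text
t: 1.35
tool_pos: [0.3928, 0.1579, 0.2987]
tool_rot: [[-0.663, 0.749, -0.0], [0.749, 0.663, -0.0], [-0.0, -0.0, -1.0]]
force: [1.1, 0.7, -0.3]
opening: 0.0855
grip_force: 0.0
```

Request:
send_rows([
  [-1, -52, -24, 0, 0, 0, 0],
  [-1, -52, -24, 0, 0, 0, 0],
  [-1, -52, -24, 0, 0, 0, 0],
  [-1, -52, -24, 20, 0, 0, 0],
  [-1, 0, 0, 20, 0, 0, 0],
])

```text
t: 1.98
tool_pos: [0.4594, -0.0635, 0.2583]
tool_rot: [[-0.658, 0.753, -0.0], [0.753, 0.658, -0.001], [-0.001, -0.001, -1.0]]
force: [-0.2, 1.1, -0.6]
opening: 0.0854
grip_force: 0.0
```

```bash
cat >> h.py <<'E'
from scipy.spatial.transform import Rotation as Ro
def go(p,yaw,pitch_R=None):
    s=sense();R=np.array(s["tool_rot"]);a=np.radians(yaw)
    G=np.array([[-np.sin(a),np.cos(a),0],[np.cos(a),np.sin(a),0],[0,0,-1]])
    d=R.T@(np.array(p)-s["tool_pos"])*1000
    print("t",s["t"],"pos",np.round(s["tool_pos"],4),"F",np.round(s["force"],1),"open",s["opening"],"| shift",d.round(1),"turn",np.degrees(Ro.from_matrix(R.T@G).as_rotvec()).round(2),"| shift if turned first",(G.T@(np.array(p)-s["tool_pos"])*1000).round(1))
E
python3 - <<'E'
from h import *
f=grab_frame("wrist");save(f,"wrist1.png")
p=cloud(f).reshape(-1,3);c=f["color"].reshape(-1,3).astype(int)
g=(c.max(1)-c.min(1)<45)&(np.linalg.norm(p[:,:2]-[.465,-.0985],axis=1)<.09)
for a,b in((.076,.09),(.112,.13)):
    q=p[g&(p[:,2]>a)&(p[:,2]<b)]
    if len(q)>8: print(len(q),q.mean(0).round(4),[np.round(v,1) for v in cv2.minAreaRect((q[:,:2]*1000).astype(np.float32))])
go([.465,-.0985,.096],41.5)
E
```

```text
1698 [ 0.5071 -0.0568  0.0832] [array([488.8, -76.5]), array([ 77.3, 100. ]), np.float64(41.3)]
1239 [ 0.4622 -0.0959  0.1201] [array([464.1, -98.3]), array([ 12.1, 100.1]), np.float64(41.3)]
t 2.025 pos [ 0.4569 -0.0612  0.2547] F [-0.8  0.5 -1.7] open 0.08555860149540787 | shift [-34.2 -17.9 158.6] turn [-0.21 -0.32 -0.23] | shift if turned first [-33.3 -18.6 158.7]
```

Request:
send_rows([
  [-1, -34, -18, 30, 0, 0, 0],
  [-1, 0, 0, 35, 0, 0, 0],
  [-1, 0, 0, 25, 0, 0, 0],
  [-1, 0, 0, 0, 0, 0, 0],
  [-1, 0, 0, 0, 0, 0, 0],
])

```text
t: 2.65
tool_pos: [0.4687, -0.097, 0.1703]
tool_rot: [[-0.663, 0.748, 0.002], [0.748, 0.663, -0.001], [-0.001, 0.001, -1.0]]
force: [0.9, 0.2, 0.2]
opening: 0.0856
grip_force: 0.0
```

```bash
python3 -c "
from h import *
go([.464,-.0984,.096],41.3)"
```

```text
t 2.65 pos [ 0.4687 -0.097   0.1703] F [0.9 0.2 0.2] open 0.08562173484116484 | shift [ 2.2 -4.5 74.3] turn [0.05 0.08 0.25] | shift if turned first [ 2.1 -4.5 74.3]
```

Request:
send_rows([
  [-1, 2, -4, 30, 0, 0, 0],
  [-1, 0, -0.5, 30, 0, 0, 0],
  [-1, 0, 0, 14, 0, 0, 0],
  [-1, 0, 0, 0, 0, 0, 0],
  [-0.2, 0, 0, 0, 0, 0, 0],
], grip_force=60)

```text
t: 3.28
tool_pos: [0.4648, -0.099, 0.0968]
tool_rot: [[-0.663, 0.749, 0.003], [0.749, 0.663, -0.001], [-0.003, 0.001, -1.0]]
force: [-0.4, -1.1, 0.2]
opening: 0.0697
grip_force: 0.0
```

Request:
send_rows([
  [0.3, 0, 0, 0, 0, 0, 0],
  [0.6, 0, 0, 0, 0, 0, 0],
  [1, 0, 0, 0, 0, 0, 0],
  [1, 0, 0, 0, 0, 0, 0],
  [1, 0, 0, 0, 0, 0, 0],
])

```text
t: 3.9
tool_pos: [0.4632, -0.0986, 0.095]
tool_rot: [[-0.663, 0.749, -0.0], [0.749, 0.663, 0.0], [0.0, -0.0, -1.0]]
force: [0.2, -0.1, -0.6]
opening: -0.0001
grip_force: 0.0
```

Run:
```python
from h import *
f=grab_frame("scene");g=grab_frame("wrist")
cv2.imwrite("pics/c2.png",np.hstack([cv2.resize(f["color"][130:280,200:350],(380,380),interpolation=2),cv2.resize(g["color"],(420,380))])[:,:,::-1])
s=sense();print(s["opening"],s["grip_force"],s["tool_pos"],s["force"])
```

```text
-6.367973669027179e-05 0.0 [ 0.46326341 -0.09859522  0.09507198] [-0.32866213  0.04282384 -0.28091871]
```

View pics/c2.png

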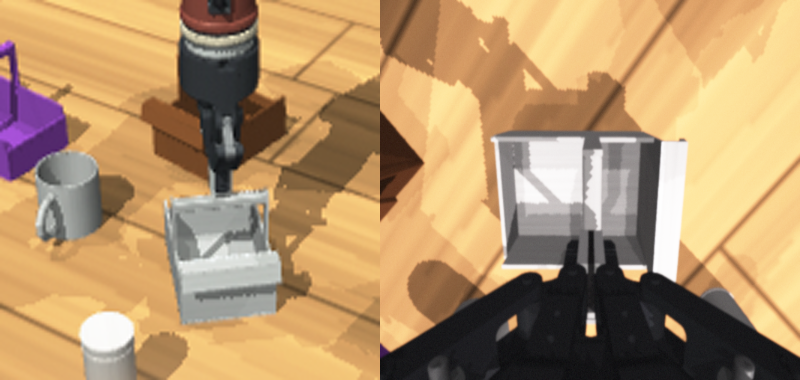

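The fingers closed fully and did not take the bar. The scene crop shows the tips ending at crop (222,195), on or behind the bar. I'll measure the tips and the bar in depth.

Run:
```python
from h import *
for n in("scene","top"):
    f=grab_frame(n);p=cloud(f).reshape(-1,3);c=f["color"].reshape(-1,3).astype(int)
    near=np.linalg.norm(p[:,:2]-[.4635,-.0985],axis=1)<.075
    d=near&(c.max(1)<90)&(p[:,2]>.1)&(p[:,2]<.2)
    b=near&(c.min(1)>90)&(p[:,2]>.108)&(p[:,2]<.13)&(c.max(1)-c.min(1)<45)
    q=p[b]
    if len(q)>8:print(n,"bar",len(q),q.mean(0).round(4),[np.round(v,1) for v in cv2.minAreaRect((q[:,:2]*1000).astype(np.float32))],"bin zmax",q[:,2].max())
    q=p[d]
    for a in np.arange(.1,.2,.01):
        m=q[(q[:,2]>=a)&(q[:,2]<a+.01)]
        if len(m)>1:print(n,a.round(2),len(m),m.mean(0).round(4))
```

```text
scene bar 212 [ 0.4683 -0.0971  0.1198] [array([467.1, -97.6]), array([14.1, 98.9]), np.float64(41.8)] bin zmax 0.1299755936462731
scene 0.13 5 [ 0.473  -0.0913  0.1377]
scene 0.14 19 [ 0.4731 -0.0893  0.1453]
scene 0.15 21 [ 0.473  -0.0894  0.1556]
scene 0.16 7 [ 0.4732 -0.0918  0.1633]
scene 0.17 15 [ 0.4815 -0.0938  0.1773]
scene 0.18 20 [ 0.488  -0.081   0.1839]
scene 0.19 31 [ 0.4893 -0.0851  0.1962]
top bar 24 [ 0.4478 -0.0792  0.1203] [array([448.9, -79.8]), array([10.3, 19.4]), np.float64(38.9)] bin zmax 0.1264768576898314
top 0.11 4 [ 0.4453 -0.085   0.1147]
top 0.12 3 [ 0.451  -0.0872  0.1236]
```

Run:
```python
from h import *
f=grab_frame("scene");g=grab_frame("wrist")
cv2.imwrite("pics/c3.png",np.hstack([cv2.resize(f["color"][165:235,255:325],(400,400),interpolation=0),cv2.resize(g["color"][140:400,190:400],(400,495))[:400]])[:,:,::-1])
P=cloud(f)
for v in range(180,220,3): print(v,[tuple((P[v,u]*1000).astype(int)) for u in (284,287,290,293)], f["color"][v,287])
```

```text
180 [(np.int64(495), np.int64(-84), np.int64(229)), (np.int64(496), np.int64(-75), np.int64(233)), (np.int64(496), np.int64(-67), np.int64(236)), (np.int64(468), np.int64(-76), np.int64(216))] [73 77 78]
183 [(np.int64(491), np.int64(-87), np.int64(217)), (np.int64(487), np.int64(-81), np.int64(217)), (np.int64(499), np.int64(-65), np.int64(229)), (np.int64(467), np.int64(-76), np.int64(206))] [57 61 61]
186 [(np.int64(479), np.int64(-95), np.int64(198)), (np.int64(474), np.int64(-89), np.int64(198)), (np.int64(505), np.int64(-61), np.int64(226)), (np.int64(491), np.int64(-62), np.int64(217))] [61 64 64]
189 [(np.int64(481), np.int64(-93), np.int64(191)), (np.int64(513), np.int64(-64), np.int64(221)), (np.int64(510), np.int64(-58), np.int64(221)), (np.int64(507), np.int64(-52), np.int64(221))] [74 79 83]
192 [(np.int64(498), np.int64(-83), np.int64(196)), (np.int64(514), np.int64(-64), np.int64(213)), (np.int64(508), np.int64(-59), np.int64(211)), (np.int64(501), np.int64(-55), np.int64(208))] [29 32 34]
195 [(np.int64(499), np.int64(-82), np.int64(188)), (np.int64(499), np.int64(-74
[... 1070 characters left out ...]
), np.int64(118)), (np.int64(456), np.int64(-83), np.int64(114))] [162 166 163]
213 [(np.int64(398), np.int64(-148), np.int64(38)), (np.int64(392), np.int64(-142), np.int64(37)), (np.int64(388), np.int64(-135), np.int64(36)), (np.int64(382), np.int64(-128), np.int64(35))] [162 164 161]
216 [(np.int64(398), np.int64(-149), np.int64(27)), (np.int64(392), np.int64(-142), np.int64(25)), (np.int64(387), np.int64(-135), np.int64(25)), (np.int64(381), np.int64(-128), np.int64(24))] [158 163 159]
219 [(np.int64(397), np.int64(-149), np.int64(15)), (np.int64(396), np.int64(-140), np.int64(18)), (np.int64(385), np.int64(-136), np.int64(12)), (np.int64(380), np.int64(-129), np.int64(11))] [163 166 162]
```

View pics/c3.png

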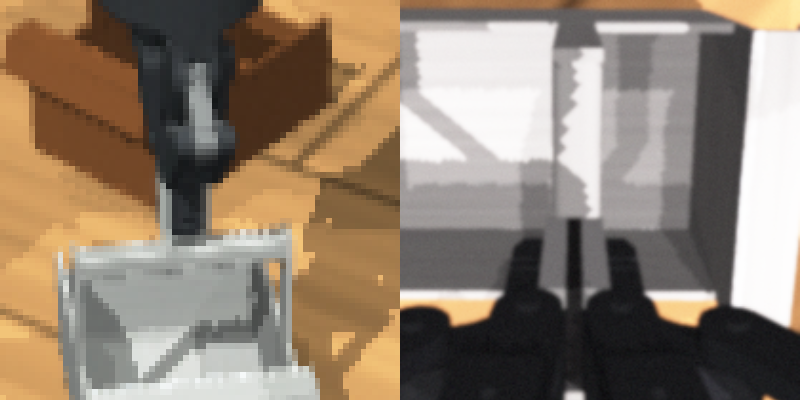

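Run:
```python
from h import *
f=grab_frame("wrist");P=cloud(f);s=sense()
print(f["xyz"],s["tool_pos"],s["qpos"],s["t"])
for v in range(235,300,6): print(v,[tuple((P[v,u]*1000).round().astype(int).tolist()) for u in (270,276,282,288,294)], f["color"][v,276].tolist())
```

```text
[ 0.41700759 -0.046899    0.26921641] [ 0.46330429 -0.09859474  0.09508207] [-3.58016338e-01  1.23450937e-02  2.04940149e+00  2.18617041e-05
  1.07988473e+00 -1.08260120e+00] 4.25
235 [(473, -124, 2), (450, -88, 120), (452, -86, 120), (454, -84, 120), (456, -82, 121)] [161, 156, 156]
241 [(476, -128, 2), (452, -90, 120), (454, -88, 120), (456, -86, 122), (459, -85, 120)] [161, 156, 155]
247 [(480, -131, 3), (454, -92, 121), (456, -91, 119), (458, -88, 121), (460, -86, 121)] [163, 156, 157]
253 [(483, -136, 1), (456, -95, 120), (458, -92, 121), (460, -91, 121), (463, -89, 120)] [147, 141, 141]
259 [(452, -93, 136), (454, -92, 136), (456, -90, 135), (458, -88, 135), (460, -87, 136)] [105, 103, 103]
265 [(452, -94, 141), (454, -92, 142), (456, -90, 141), (458, -88, 142), (460, -87, 142)] [104, 100, 101]
271 [(452, -93, 148), (454, -91, 148), (456, -90, 148), (458, -89, 147), (459, -87, 147)] [103, 101, 101]
277 [(452, -93, 153), (454, -92, 152), (456, -90, 153), (458, -89, 153), (459, -87, 154)] [98, 93, 96]
283 [(452, -93, 158), (454, -91, 158), (456, -90, 158), (457, -88, 158), (459, -87, 157)] [87, 84, 86]
289 [(452, -93, 162), (454, -91, 163), (456, -90, 162), (458, -89, 161), (459, -87, 162)] [91, 87, 88]
295 [(452, -92, 169), (455, -92, 165), (457, -92, 163), (458, -90, 164), (458, -86, 168)] [145, 143, 143]
```

The tips are laterally right but stand at z≈0.13, while tool_pos says 0.095. So the true tips are about 35 mm above the reported TCP. I'll open, go 34 mm lower and close again.

Request:
send_rows([
  [-1, 0, 0, 0, 0, 0, 0],
  [-1, 0, 0, 0, 0, 0, 0],
  [-1, 0, 0, 0, 0, 0, 0],
  [-1, 0, 0, 10, 0, 0, 0],
  [-1, 0, 0, 12, 0, 0, 0],
])

```text
t: 4.88
tool_pos: [0.4633, -0.0986, 0.0724]
tool_rot: [[-0.663, 0.749, 0.0], [0.749, 0.663, -0.0], [-0.0, 0.0, -1.0]]
force: [0.3, -0.2, 0.5]
opening: 0.0851
grip_force: 0.0
```

Request:
send_rows([
  [-1, 0, 0, 12, 0, 0, 0],
  [-1, 0, 0, 0, 0, 0, 0],
  [1, 0, 0, 0, 0, 0, 0],
  [1, 0, 0, 0, 0, 0, 0],
  [1, 0, 0, 0, 0, 0, 0],
])

```text
t: 5.5
tool_pos: [0.4638, -0.0988, 0.0616]
tool_rot: [[-0.663, 0.749, 0.001], [0.749, 0.663, -0.0], [-0.001, 0.0, -1.0]]
force: [-1.3, 0.2, 0.3]
opening: 0.0321
grip_force: 0.0
```

Request:
send_rows([
  [1, 0, 0, 0, 0, 0, 0],
  [1, 0, 0, 0, 0, 0, 0],
])

```text
t: 5.75
tool_pos: [0.4637, -0.0987, 0.0615]
tool_rot: [[-0.663, 0.749, 0.001], [0.749, 0.663, -0.0], [-0.001, 0.0, -1.0]]
force: [0.6, 0.3, 1.3]
opening: 0.0108
grip_force: 58.8
```

Request:
send_rows([
  [1, 0, 0, -10, 0, 0, 0],
  [1, 0, 0, -25, 0, 0, 0],
  [1, 0, 0, -30, 0, 0, -7],
  [1, 0, 0, -35, 0, 0, -9],
  [1, 0, 0, -25, 0, 0, -9],
], grip_force=80)

```text
t: 6.38
tool_pos: [0.4632, -0.0986, 0.1876]
tool_rot: [[-0.919, 0.394, 0.001], [0.394, 0.919, -0.0], [-0.001, -0.0, -1.0]]
force: [-0.2, -0.2, -2.4]
opening: 0.0105
grip_force: 78.2
```

Request:
send_rows([
  [1, 0, 0, 0, 0, 0, -9],
  [1, 0, 0, 0, 0, 0, -8.7],
  [1, 0, 0, 0, 0, 0, 0],
  [1, 0, 0, 0, 0, 0, 0],
])

```text
t: 6.88
tool_pos: [0.4629, -0.0985, 0.1858]
tool_rot: [[-0.995, 0.103, -0.001], [0.103, 0.995, 0.0], [0.001, 0.0, -1.0]]
force: [-0.6, 0.0, -2.9]
opening: 0.0102
grip_force: 78.1
```

```bash
python3 -c "
from h import *
go([.6085,.160,.187],84)"
```

```text
t 6.875 pos [ 0.4629 -0.0985  0.1858] F [-0.6  0.  -2.9] open 0.010236083446133859 | shift [-118.2  272.1   -1.3] turn [ 0.01 -0.05  0.09] | shift if turned first [-117.8  272.3   -1.2]
```

Request:
send_rows([
  [1, -15, 10, 0, 0, 0, 0],
  [1, -30, 25, 0, 0, 0, 0],
  [1, -33, 35, 0, 0, 0, 0],
  [1, -25, 40, 0, 0, 0, 0],
  [1, -15, 40, 0, 0, 0, 0],
])

```text
t: 7.5
tool_pos: [0.598, 0.0407, 0.1857]
tool_rot: [[-0.995, 0.102, 0.001], [0.102, 0.995, 0.0], [-0.001, 0.0, -1.0]]
force: [0.1, -0.6, -2.7]
opening: 0.0106
grip_force: 78.1
```

Request:
send_rows([
  [1, 0, 40, 0, 0, 0, 0],
  [1, 0, 35, 0, 0, 0, 0],
  [1, 0, 20, 0, 0, 0, 0],
  [1, 0, 10, 0, 0, 0, 0],
  [1, 0, 0, 0, 0, 0, 0],
])

```text
t: 8.12
tool_pos: [0.6065, 0.1432, 0.1859]
tool_rot: [[-0.995, 0.1, -0.0], [0.1, 0.995, -0.001], [0.0, -0.001, -1.0]]
force: [-0.8, -1.0, -3.6]
opening: 0.0103
grip_force: 78.2
```

```bash
cat > look.py <<'E'
from h import *
# panel frame from both views, then loose bin's lip/bar in it
def look(save_as=None):
    for n in("top","scene"):
        f=grab_frame(n)
        if save_as: save(f,n+save_as+".png")
        p=cloud(f).reshape(-1,3);c=f["color"].reshape(-1,3).astype(int);g=(c.max(1)-c.min(1)<45)
        a=np.radians(84);nx=np.array([np.cos(a),np.sin(a)]);d=np.array([-nx[1],nx[0]]);o=np.array([.5483+.002,.2424+.0015])
        x=(p[:,:2]-o)@nx*1e3;y=(p[:,:2]-o)@d*1e3;z=p[:,2]*1e3
        def rep(l,m):
            if m.sum()>5:
                k=np.polyfit(y[m],x[m],1)[0] if m.sum()>20 else 0
                print(n,l,m.sum(),"x",np.percentile(x[m],[2,50,98]).round(1),"y",np.percentile(y[m],[2,98]).round(1),"z",np.median(z[m]).round(1),"slope deg",np.degrees(np.arctan(k)).round(2))
        reg=g&(y<20)&(y>-185)
        rep("rail low y",reg&(abs(z-151)<5)&(abs(x)<12)&((y<-125)|(y>0)))
        rep("rail free",reg&(abs(z-151)<5)&(abs(x)<12)&(y>-8))
        lip=reg&(y>-125)&(y<-5)&(x>-45)&(x<25)
        for zz in range(140,240,6): rep(f"z{zz}",lip&(z>=zz)&(z<zz+6))
        rep("bar",g&(c.min(1)>90)&(y>-125)&(y<-5)&(x>-95)&(x<-45)&(z>178)&(z<265))
E
python3 - <<'E'
from look import *
look("5");go([.6085,.177,.187],84)
E
```

```text
scene rail low y 93 x [-2.   1.2  3. ] y [-177.7   18.1] z 151.0 slope deg -0.49
scene rail free 27 x [-2.4  0.1  1.7] y [-6.7 19. ] z 151.3 slope deg -0.52
scene z140 58 x [-41.8   1.6   2.6] y [-123.    -9.7] z 143.3 slope deg 13.15
scene z146 122 x [-42.7   0.4   2.4] y [-120.3  -11.3] z 150.1 slope deg 11.75
scene z152 48 x [-44.4  -1.3   2.1] y [-117.8  -10.5] z 152.8 slope deg 20.13
scene z158 20 x [-44.  -40.9 -40.3] y [-116.9  -85.5] z 161.2 slope deg 0.0
scene z164 18 x [-43.7 -40.8 -40.3] y [-117.8  -86.5] z 166.6 slope deg 0.0
scene z170 17 x [-44.  -40.8 -39.8] y [-117.9  -92.3] z 173.8 slope deg 0.0
scene z176 16 x [-44.6 -40.8 -40.2] y [-117.5  -95.8] z 178.5 slope deg 0.0
scene z182 17 x [-42.6 -40.7 -20.2] y [-117.8  -28.7] z 186.7 slope deg 0.0
scene z188 78 x [-42.2 -20.7 -19.5] y [-117.6  -20.5] z 191.3 slope deg 5.51
scene z194 79 x [-41.2 -22.  -20.8] y [-117.6  -20.2] z 196.9 slope deg 4.26
scene z200 82 x [-41.5 -23.3 -21.7] y [-117.7  -19.7] z 202.7 slope deg 2.42
scene z206 409 x [-43.2 -32.9 -23.8] y [-117.6  -19.4] z 209.8 slope deg 0.18
scene z212 15 x [-41.4 -32.6 -24.5] y [-119.1  -33.8] z 212.6 slope deg 0.0
scene bar 396 x [-94.3 -88.1 -49.2] y [-118.9  -18. ] z 205.0 slope deg 1.12
t 8.225 pos [0.6065 0.1421 0.186 ] F [-0.2  0.9 -3.5] open 0.010653959085650616 | shift [ 1.5 34.9 -1. ] turn [-0.05 -0.    0.16] | shift if turned first [ 1.6 34.9 -1. ]
```

Request:
send_rows([
  [1, 2, 12, 0, 0, 0, -0.6],
  [1, 1, 14, 0, 0, 0, 0],
  [1, 0, 7, 15, 0, 0, 0],
  [1, 0, 0, 10, 0, 0, 0],
  [1, 0, 0, 0, 0, 0, 0],
])

```text
t: 8.85
tool_pos: [0.6059, 0.1762, 0.1598]
tool_rot: [[-0.996, 0.09, -0.002], [0.09, 0.996, -0.0], [0.002, -0.001, -1.0]]
force: [0.2, 0.6, -2.8]
opening: 0.0105
grip_force: 78.2
```

Run:
```python
from look import *
look("6");go([.6085,.177,.187],84)
```

```text
scene rail low y 74 x [-1.4  1.4  3.3] y [-177.9  -49.6] z 151.0 slope deg -0.2
scene z140 84 x [-44.5 -20.    2.7] y [-120.1  -14.5] z 143.0 slope deg -8.85
scene z146 97 x [-43.8 -15.4   2.4] y [-124.   -15.1] z 149.5 slope deg -11.61
scene z152 84 x [-44.3 -25.1   1.1] y [-115.   -14.3] z 154.8 slope deg -7.01
scene z158 84 x [-42.5 -20.7  13.9] y [-114.1  -13.5] z 160.5 slope deg -1.85
scene z164 72 x [-7.8 12.4 14.1] y [-113.   -16.7] z 166.6 slope deg 4.58
scene z170 82 x [-9.3 11.  12.7] y [-113.8  -15.4] z 172.6 slope deg 3.76
scene z176 91 x [-8.8  9.2 11.1] y [-113.6  -13.5] z 179.6 slope deg 1.9
scene z182 392 x [-9.7 -0.1  8.9] y [-112.1  -14.6] z 184.1 slope deg -0.49
scene z206 9 x [-44.4 -43.1 -42.2] y [-70.6 -56.5] z 208.6 slope deg 0.0
scene z212 7 x [-43.2 -42.6 -42.2] y [-69.6 -57.7] z 214.1 slope deg 0.0
scene z218 10 x [-43.3 -42.6 -41.8] y [-71.2 -56.7] z 221.6 slope deg 0.0
scene z224 6 x [-44.  -43.  -42.1] y [-70.1 -59.6] z 226.8 slope deg 0.0
scene z236 16 x [-43.3 -39.8 -26.4] y [-75.5 -68.3] z 239.9 slope deg 0.0
scene bar 313 x [-72.4 -59.1 -49.4] y [-115.3  -54.5] z 218.3 slope deg 0.26
t 8.95 pos [0.6062 0.1761 0.1604] F [ 0.5 -0.3 -2.2] open 0.010539536256496927 | shift [ -2.2   1.1 -26.6] turn [-0.02 -0.06  0.8 ] | shift if turned first [ -2.2   1.1 -26.6]
```

Request:
send_rows([
  [1, 0, -0.7, 8, 0, 0, 0],
  [1, 0, 0, 8, 0, 0, 0],
  [1, 0, 0, 6, 0, 0, 0],
  [1, 0, 0, 0, 0, 0, 0],
])

```text
t: 9.45
tool_pos: [0.6056, 0.1755, 0.1378]
tool_rot: [[-0.996, 0.09, -0.002], [0.09, 0.996, -0.0], [0.002, -0.001, -1.0]]
force: [-0.2, 0.0, -3.0]
opening: 0.011
grip_force: 78.2
```

Run:
```python
from look import *
look("7");go([.6085,.177,.131],84)
```

```text
scene rail low y 92 x [-2.4  0.9  3.2] y [-178.4   18.3] z 150.9 slope deg -0.53
scene rail free 21 x [-2.9 -0.1  1.6] y [-0.5 19.3] z 150.9 slope deg 1.63
scene z140 82 x [-31.6  11.9  13.3] y [-119.7  -17. ] z 143.7 slope deg 5.37
scene z146 86 x [-8.4 10.7 13.2] y [-123.7  -16.7] z 149.3 slope deg 5.2
scene z152 82 x [-7.1  9.5 11.3] y [-114.4  -15.6] z 154.7 slope deg 3.03
scene z158 408 x [-10.6  -0.4   9.1] y [-112.4  -14.6] z 162.3 slope deg -0.34
scene z164 24 x [-9.1 -0.7  6.6] y [-108.6  -19.4] z 164.5 slope deg -0.74
scene z188 10 x [-44.3 -43.3 -42.7] y [-71.3 -56.3] z 191.1 slope deg 0.0
scene z194 9 x [-44.9 -43.4 -42.6] y [-70.3 -55.9] z 197.6 slope deg 0.0
scene z200 7 x [-44.2 -43.5 -42.2] y [-70.1 -59.6] z 201.8 slope deg 0.0
scene z212 8 x [-44.5 -42.2 -38.9] y [-75.3 -67.4] z 215.6 slope deg 0.0
scene z218 24 x [-43.5 -36.1 -25.9] y [-76.9 -68.6] z 221.6 slope deg -43.35
scene z224 60 x [-44.4 -36.5 -21.3] y [-76.5 -53.5] z 226.6 slope deg -26.23
scene z230 30 x [-44.  -30.3 -17.2] y [-75.8 -51.3] z 232.9 slope deg -32.48
scene z236 34 x [-44.4 -26.  -13.2] y [-78.9 -52.6] z 239.0 slope deg -35.43
scene bar 259 x [-73.7 -59.6 -50.2] y [-115.   -58.3] z 198.4 slope deg -0.73
t 9.55 pos [0.6065 0.1757 0.139 ] F [-0.3  0.7 -2.8] open 0.010347267925768898 | shift [-1.9  1.5  8. ] turn [ 0.   -0.    0.81] | shift if turned first [-1.9  1.5  8. ]
```

Request:
send_rows([
  [1, 0, 0, 4, 0, 0, 0],
  [1, 0, 0, 2, 0, 0, 0],
  [1, 0, 0, 0, 0, 0, 0],
])

```text
t: 9.93
tool_pos: [0.6062, 0.1756, 0.1328]
tool_rot: [[-0.996, 0.09, -0.001], [0.09, 0.996, -0.0], [0.001, -0.0, -1.0]]
force: [-0.0, -0.1, -2.3]
opening: 0.0103
grip_force: 78.2
```

Request:
send_rows([
  [1, 0, 0, 1, 0, 0, 0],
  [1, 0, 0, 0, 0, 0, 0],
])

```text
t: 10.18
tool_pos: [0.6064, 0.1757, 0.1321]
tool_rot: [[-0.996, 0.09, -0.0], [0.09, 0.996, 0.0], [0.0, 0.0, -1.0]]
force: [0.1, -0.1, -2.3]
opening: 0.011
grip_force: 78.2
```

Request:
send_rows([
  [1, 0, 0, 1, 0, 0, 0],
  [1, 0, 0, 0.5, 0, 0, 0],
  [1, 0, 0, 0, 0, 0, 0],
])

```text
t: 10.55
tool_pos: [0.6066, 0.1756, 0.1312]
tool_rot: [[-0.996, 0.09, 0.0], [0.09, 0.996, -0.0], [-0.0, -0.0, -1.0]]
force: [-1.1, -0.9, -0.1]
opening: 0.0105
grip_force: 78.5
```

Run:
```python
from look import *
look("8");go([.6085,.177,.131],84)
```

```text
scene rail low y 89 x [-2.2  0.9  3.1] y [-178.2   17.7] z 151.2 slope deg -0.53
scene rail free 24 x [-2.8  0.   1.5] y [-6.7 19.3] z 150.9 slope deg 0.86
scene z140 81 x [-8.5 10.9 12.4] y [-123.3  -15.7] z 143.3 slope deg 4.46
scene z146 84 x [-8.   9.3 11. ] y [-120.9  -11.8] z 149.2 slope deg 3.12
scene z152 415 x [-10.2  -0.1   9.1] y [-113.6  -15.5] z 155.4 slope deg -0.8
scene z158 6 x [-8.2 -4.6  4.8] y [-103.8  -17.9] z 158.1 slope deg 0.0
scene z176 7 x [-44.7 -43.  -42.3] y [-70.8 -58.2] z 179.4 slope deg 0.0
scene z182 9 x [-44.5 -43.4 -42.1] y [-72.8 -58.9] z 184.7 slope deg 0.0
scene z188 9 x [-44.2 -43.5 -42.6] y [-69.8 -57.2] z 191.5 slope deg 0.0
scene z194 6 x [-44.8 -44.3 -41.5] y [-72.3 -63.4] z 197.8 slope deg 0.0
scene z206 10 x [-43.3 -41.3 -28.8] y [-76.2 -68. ] z 209.8 slope deg 0.0
scene z212 27 x [-44.8 -35.8 -23.7] y [-76.6 -62.7] z 216.3 slope deg -42.41
scene z218 59 x [-44.  -34.9 -21.3] y [-76.  -51.8] z 220.7 slope deg -25.15
scene z224 30 x [-43.  -28.8 -17.3] y [-76.7 -52.3] z 227.1 slope deg -25.42
scene z230 32 x [-44.1 -25.1 -12.2] y [-79.5 -54.3] z 232.9 slope deg -31.43
scene z236 29 x [-44.4 -19.   -8.5] y [-80.2 -69.3] z 239.0 slope deg 69.79
scene bar 228 x [-73.  -60.  -50.3] y [-115.1  -56.7] z 191.7 slope deg -1.05
t 10.65 pos [0.6067 0.1756 0.1312] F [-1.2 -0.9  1.4] open 0.010740773472435568 | shift [-1.7  1.6  0.2] turn [-0.    0.03  0.81] | shift if turned first [-1.7  1.6  0.2]
```

Request:
send_rows([
  [0.7, 0, 0, 0.5, 0, 0, 0],
  [0.5, 0, 0, 0, 0, 0, 0],
  [0.2, 0, 0, 0, 0, 0, 0],
  [-0.2, 0, 0, 0, 0, 0, 0],
  [-0.5, 0, 0, 0, 0, 0, 0],
])

```text
t: 11.28
tool_pos: [0.6065, 0.1758, 0.1302]
tool_rot: [[-0.996, 0.09, 0.0], [0.09, 0.996, 0.0], [-0.0, 0.0, -1.0]]
force: [-1.0, 0.6, -0.4]
opening: 0.0638
grip_force: 0.0
```

Request:
send_rows([
  [-0.5, 0, 0, 0, 0, 0, 0],
  [-0.5, 0, 0, -20, 0, 0, 0],
  [-0.5, 0, 0, -40, 0, 0, 0],
  [-0.5, 0, 0, -50, 0, 0, 0],
  [-1, 0, -10, -20, 0, 0, 0],
])

```text
t: 11.9
tool_pos: [0.608, 0.1663, 0.2663]
tool_rot: [[-0.996, 0.089, 0.009], [0.089, 0.996, 0.001], [-0.009, 0.002, -1.0]]
force: [0.1, -0.7, 0.2]
opening: 0.0799
grip_force: 0.0
```

Run:
```python
from look import *
look("9");go([.665,-.095,.26],41)
```

```text
top bar 140 x [-73.5 -67.5 -60.7] y [-108.   -14.2] z 188.4 slope deg -1.87
scene rail low y 97 x [-1.9  1.1  3.3] y [-178.3   18.4] z 150.8 slope deg -0.47
scene rail free 24 x [-2.2  0.   1.6] y [-6.6 18.9] z 151.3 slope deg -0.88
scene z140 85 x [-10.8   8.2  10. ] y [-119.6  -17. ] z 143.4 slope deg 3.12
scene z146 92 x [-10.8   6.3   8.5] y [-123.    -8.1] z 149.3 slope deg 2.29
scene z152 410 x [-13.5  -3.2   6.3] y [-113.3  -14.6] z 155.3 slope deg -0.46
scene z158 7 x [-4.9 -1.3  4.6] y [-96.8 -17.8] z 158.3 slope deg 0.0
scene bar 298 x [-71.5 -64.1 -59.5] y [-114.8  -16. ] z 189.0 slope deg -0.09
t 12.0 pos [0.6077 0.165  0.2648] F [1.1 0.2 0.1] open 0.08551979280629547 | shift [ -80.7 -253.7    5.1] turn [ 0.24  0.39 43.77] | shift if turned first [-233.8 -127.4    4.8]
```

View pics/scene9.png

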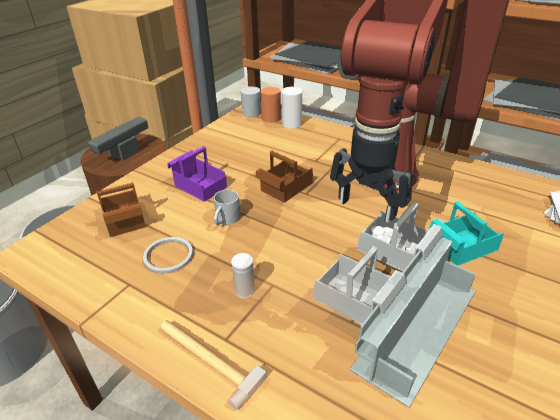

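The bin hangs: the lip is on the rail at scene (385,290), the back wall is about 8 mm in front of the rail, and the bin is clear of the neighbour. Tin still at scene (243,275). Next I turn the tool for the tin.

Request:
send_rows([
  [-1, 0, 0, 0, 0, 0, 10],
  [-1, 0, 0, 0, 0, 0, 10],
  [-1, 0, 0, 0, 0, 0, 10],
  [-1, 0, 0, 0, 0, 0, 10],
  [-1, 0, 0, 0, 0, 0, 10],
])

```text
t: 12.62
tool_pos: [0.604, 0.1653, 0.2571]
tool_rot: [[-0.566, 0.824, -0.005], [0.824, 0.566, -0.001], [0.002, -0.004, -1.0]]
force: [-0.3, 0.0, -0.1]
opening: 0.0855
grip_force: 0.0
```

Request:
send_rows([
  [-1, 0, 0, 0, 0, 0, 10],
  [-1, 0, 0, 0, 0, 0, 10],
  [-1, 0, 0, 0, 0, 0, 10],
  [-1, 0, 0, 0, 0, 0, 10],
  [-1, 0, 0, 0, 0, 0, 0],
])

```text
t: 13.25
tool_pos: [0.6043, 0.1653, 0.2575]
tool_rot: [[0.089, 0.996, -0.004], [0.996, -0.089, -0.001], [-0.001, -0.004, -1.0]]
force: [-0.6, -0.0, 0.8]
opening: 0.0854
grip_force: 0.0
```

```bash
python3 -c "
from h import *
go([.6655,-.0945,.13],-5.5)"
```

```text
t 13.25 pos [0.6043 0.1653 0.2575] F [-0.6 -0.   0.8] open 0.08541473269634696 | shift [-253.3   84.5  127.4] turn [-0.23  0.06  0.42] | shift if turned first [-252.8   85.9  127.5]
```

Request:
send_rows([
  [-1, -50, 17, 0, 0, 0, 0],
  [-1, -50, 17, 0, 0, 0, 0],
  [-1, -50, 17, 20, 0, 0, 0.4],
  [-1, -50, 17, 35, 0, 0, 0],
  [-1, -40, 13, 35, 0, 0, 0],
])

```text
t: 13.88
tool_pos: [0.6635, -0.0822, 0.1687]
tool_rot: [[0.095, 0.995, -0.001], [0.995, -0.095, 0.0], [0.0, -0.001, -1.0]]
force: [-0.0, 0.3, -0.3]
opening: 0.0853
grip_force: 0.0
```

Request:
send_rows([
  [-1, -13, 4, 20, 0, 0, 0],
  [-1, 0, 0, 0, 0, 0, 0],
  [-1, 0, 0, 0, 0, 0, 0],
])

```text
t: 14.25
tool_pos: [0.6671, -0.092, 0.1517]
tool_rot: [[0.095, 0.995, 0.001], [0.995, -0.095, 0.0], [0.001, 0.001, -1.0]]
force: [0.2, 0.5, 1.2]
opening: 0.0848
grip_force: 0.0
```

Run:
```python
from h import *
f=grab_frame("wrist");save(f,"w10.png");p=cloud(f).reshape(-1,3)
for n,ff in(("wrist",f),("scene",grab_frame("scene"))):
    p=cloud(ff).reshape(-1,3);m=(abs(p[:,2]-.1)<.006)&(np.linalg.norm(p[:,:2]-[.6655,-.0945],axis=1)<.035);q=p[m]
    print(n,len(q),q.mean(0),[np.round(v,1) for v in cv2.minAreaRect((q[:,:2]*1000).astype(np.float32))])
go([.6655,-.0945,.028],-5.5)
```

```text
wrist 3680 [ 0.66469494 -0.0936635   0.09951145] [array([664.6, -94.3]), array([49. , 48.9]), np.float64(68.8)]
scene 298 [ 0.66762107 -0.09224571  0.10165775] [array([665.7, -93.8]), array([49.5, 47.7]), np.float64(26.6)]
t 14.35 pos [ 0.6677 -0.092   0.1528] F [ 0.5  0.2 -0.2] open 0.08536391415250194 | shift [ -2.7  -2.4 124.8] turn [0.19 0.   0.05] | shift if turned first [ -2.7  -1.9 124.8]
```

Request:
send_rows([
  [-1, -2.4, -3, 35, 0, 0, 0],
  [-1, 0, 0, 35, 0, 0, 0],
  [-1, 0, 0, 30, 0, 0, 0],
  [-1, 0, 0, 16, 0, 0, 0],
  [-1, 0, 0, 8, 0, 0, 0],
], grip_force=60)

```text
t: 14.98
tool_pos: [0.6637, -0.0949, 0.0268]
tool_rot: [[0.096, 0.995, 0.001], [0.995, -0.096, -0.0], [-0.0, 0.001, -1.0]]
force: [-0.8, -0.3, 0.2]
opening: 0.0852
grip_force: 0.0
```

Request:
send_rows([
  [-1, 0, 0, 0, 0, 0, 0],
  [0, 0, 0, 0, 0, 0, 0],
  [1, 0, 0, 0, 0, 0, 0],
  [1, 0, 0, 0, 0, 0, 0],
  [1, 0, 0, 0, 0, 0, 0],
])

```text
t: 15.6
tool_pos: [0.6645, -0.0959, 0.0281]
tool_rot: [[0.097, 0.995, 0.003], [0.995, -0.097, -0.001], [-0.0, 0.003, -1.0]]
force: [-0.1, 0.3, 5.4]
opening: 0.0467
grip_force: 61.8
```

Request:
send_rows([
  [1, 0, 0, 0, 0, 0, 0],
  [1, 0, 0, 0, 0, 0, 0],
])

```text
t: 15.85
tool_pos: [0.6645, -0.0959, 0.0281]
tool_rot: [[0.097, 0.995, 0.002], [0.995, -0.097, -0.001], [-0.0, 0.003, -1.0]]
force: [0.1, -0.4, 5.8]
opening: 0.0464
grip_force: 61.8
```

Request:
send_rows([
  [1, 0, 0, -15, 0, 0, 0],
  [1, 0, 0, -40, 0, 0, 0],
  [1, 0, 0, -45, 0, 0, 0],
  [1, 0, 0, -45, 0, 0, 0],
  [1, 0, 0, -20, 0, 0, 0],
])

```text
t: 16.48
tool_pos: [0.6644, -0.0958, 0.195]
tool_rot: [[0.097, 0.995, 0.004], [0.995, -0.097, -0.001], [-0.001, 0.004, -1.0]]
force: [1.1, 0.5, -1.5]
opening: 0.0465
grip_force: 62.0
```

Request:
send_rows([
  [1, 20, -7, 0, 0, 0, 0],
  [1, 40, -15, 0, 0, 0, 0],
  [1, 45, -18, 0, 0, 0, 0],
  [1, 35, -15, 0, 0, 0, 0],
  [1, 10, -5, 0, 0, 0, 0],
])

```text
t: 17.1
tool_pos: [0.6143, 0.0631, 0.1877]
tool_rot: [[0.094, 0.996, -0.007], [0.996, -0.094, 0.001], [0.0, -0.007, -1.0]]
force: [0.2, -0.7, -2.4]
opening: 0.0471
grip_force: 62.1
```

Request:
send_rows([
  [1, 0, 0, 0, 0, 3, 0],
  [1, 0, 0, 0, 0, 0, 0],
  [1, 0, 0, 0, 0, 0, 0],
])

```text
t: 17.48
tool_pos: [0.6174, 0.0593, 0.1903]
tool_rot: [[0.098, 0.995, 0.003], [0.994, -0.098, 0.052], [0.052, -0.002, -0.999]]
force: [0.2, -0.9, -1.3]
opening: 0.0472
grip_force: 62.1
```

```bash
cat > l2.py <<'E'
from h import *
# tin and bin (front/side walls, bar, tin) in panel frame
def look2(tag):
    a=np.radians(84);nx=np.array([np.cos(a),np.sin(a)]);d=np.array([-nx[1],nx[0]]);o=np.array([.5503,.2439])
    ims=[]
    for n in("top","scene","wrist"):
        f=grab_frame(n);save(f,n+tag+".png");p=cloud(f).reshape(-1,3);c=f["color"].reshape(-1,3).astype(int);g=(c.max(1)-c.min(1)<45)&(c.min(1)>90)
        x=(p[:,:2]-o)@nx*1e3;y=(p[:,:2]-o)@d*1e3;z=p[:,2]*1e3
        def rep(l,m):
            if m.sum()>5: print(n,l,m.sum(),"x",np.percentile(x[m],[2,50,98]).round(1),"y",np.percentile(y[m],[2,50,98]).round(1),"z",np.percentile(z[m],[2,50,98]).round(1))
        r=g&(y<5)&(y>-130)
        rep("lip",r&(abs(z-155)<4)&(x>-20)&(x<12))
        rep("bar",r&(x>-82)&(x<-50)&(z>178)&(z<198))
        rep("front rim",r&(x<-125)&(z>95)&(z<125))
        rep("tin",r&(x<-75)&(z>135))
E
python3 - <<'E'
from l2 import *
look2("11");go([.6017,.1294,.14],-5.5)
E
```

```text
top lip 174 x [-14.1  -4.5   4.4] y [-115.4  -63.3  -13.9] z [151.2 154.5 158.6]
scene lip 435 x [-13.7  -2.7   6.1] y [-114.4  -68.3  -14.1] z [151.5 155.3 157.7]
scene bar 304 x [-71.5 -64.  -59.7] y [-114.5  -71.6  -16.4] z [179.8 189.  191.5]
scene front rim 281 x [-148.2 -143.5 -126.2] y [-116.   -57.   -15.3] z [ 95.8 107.9 123.8]
scene tin 1346 x [-204.3 -164.  -150.8] y [-122.4 -104.6  -70.5] z [168.5 251.1 423. ]
wrist bar 5333 x [-72.5 -67.  -61.3] y [-111.3  -62.3  -15.1] z [185.3 187.4 189.1]
wrist front rim 1283 x [-148.7 -145.7 -126.1] y [-113.2  -48.4  -14.6] z [ 97.1 107.7 123.9]
wrist tin 17847 x [-196.7 -169.9 -150.2] y [-112.3  -87.7  -59.8] z [179.3 262.3 264.6]
t 17.625 pos [0.618  0.0595 0.1912] F [ 0.5 -0.4 -1.8] open 0.04682926462281617 | shift [ 65.2 -23.   54.7] turn [-0.03 -2.98 -0.1 ] | shift if turned first [ 68.  -22.9  51.2]
```

```bash
cat > l3.py <<'E'
from h import *
def tintop(z0,z1,xy,r=.04):
    a=np.radians(84);nx=np.array([np.cos(a),np.sin(a)]);d=np.array([-nx[1],nx[0]]);o=np.array([.5503,.2439])
    f=grab_frame("wrist");p=cloud(f).reshape(-1,3);c=f["color"].reshape(-1,3).astype(int)
    m=(p[:,2]>z0)&(p[:,2]<z1)&(np.linalg.norm(p[:,:2]-xy,axis=1)<r)&(c.min(1)>90);q=p[m]
    (ce,rad)=cv2.minEnclosingCircle((q[:,:2]*1000).astype(np.float32));ce=np.array(ce)/1000
    b=q[:,:2].min(0),q[:,:2].max(0)
    print("tin top",ce.round(4),rad,np.round(b,4).tolist(),"z",np.median(q[:,2]),"panel",((ce-o)@nx*1e3).round(1),((ce-o)@d*1e3).round(1))
E
python3 - <<'E'
from l3 import *
s=sense();tintop(.255,.272,s["tool_pos"][:2]-[0,.005])
E
```

```text
tin top [0.6178 0.0635] 30.132274627685547 [[0.5882, 0.0356], [0.6479, 0.0822]] z 0.26276706784847226 panel -172.4 -86.0
```

Request:
send_rows([
  [1, 15, -6, 1, 0, 0, 0],
  [1, 25, -9, 1, 0, 0, 0],
  [1, 17, -6, 1, 0, 0, 0],
  [1, 6, -1.7, 0, 0, 0, 0],
  [1, 0, 0, 0, 0, 0, 0],
])

```text
t: 18.3
tool_pos: [0.6016, 0.125, 0.192]
tool_rot: [[0.096, 0.995, 0.005], [0.994, -0.096, 0.052], [0.052, 0.0, -0.999]]
force: [0.4, 0.1, -2.2]
opening: 0.0469
grip_force: 62.1
```

Request:
send_rows([
  [1, 0, 0, 10, 0, 0, 0],
  [1, 0, 0, 15, 0, 0, 0],
  [1, 0, 0, 10, 0, 0, 0],
  [1, 0, 0, 0, 0, 0, 0],
  [1, 0, 0, 0, 0, 0, 0],
])

```text
t: 18.92
tool_pos: [0.602, 0.1263, 0.1569]
tool_rot: [[0.097, 0.995, 0.005], [0.994, -0.097, 0.052], [0.052, 0.0, -0.999]]
force: [0.8, -0.0, -1.9]
opening: 0.0467
grip_force: 62.1
```

Run:
```python
from l3 import *
from l2 import look2
s=sense();tintop(.215,.240,s["tool_pos"][:2]-[0,.0]);look2("12")
go([.6017,.1294,.1],-5.5)
f=cv2.imread("pics/scene12.png")[190:340,280:430];g=cv2.imread("pics/wrist12.png")
cv2.imwrite("pics/c12.png",np.hstack([cv2.resize(f,(380,380)),cv2.resize(g,(420,380))]))
```

```text
tin top [0.6055 0.132 ] 33.59684371948242 [[0.5722, 0.1024], [0.6391, 0.1494]] z 0.2284097491664448 panel -105.6 -66.6
top lip 42 x [-14.2  -7.1  -0.2] y [-115.6 -102.   -84.8] z [151.5 154.3 158.5]
top front rim 45 x [-149.4 -147.3 -127.9] y [-113.4  -51.6  -14.8] z [102.1 108.7 123.8]
scene lip 446 x [-13.6  -2.6   6.2] y [-116.1  -67.9  -13.4] z [151.3 155.2 157.7]
scene bar 306 x [-71.6 -64.  -59.6] y [-115.2  -71.1  -15.8] z [179.4 189.1 192.1]
scene front rim 156 x [-148.4 -144.3 -125.6] y [-116.3 -113.1  -50.3] z [ 95.6 107.8 124.7]
scene tin 1250 x [-138.8 -101.4  -87.1] y [-117.8  -84.6  -48.4] z [139.5 227.  389.1]
wrist lip 8613 x [-13.9  -4.5   4.6] y [-110.7  -62.6  -14.6] z [151.8 153.3 154.8]
wrist bar 6514 x [-72.5 -66.  -60.4] y [-110.9  -62.7  -15.2] z [180.8 187.2 188.9]
wrist front rim 125 x [-134.7 -129.1 -125.3] y [-113.8 -110.9  -14.4] z [117.9 123.  124.7]
wrist tin 17799 x [-131.7 -105.1  -87.4] y [-89.9 -65.2 -36.9] z [161.1 228.9 230.9]
t 19.125 pos [0.6024 0.1265 0.1577] F [ 0.1 -0.6 -1.5] open 0.04705628862918316 | shift [-0.2 -1.  57.7] turn [ 0.08 -3.01 -0.08] | shift if turned first [ 2.9 -0.9 57.7]
```

View pics/c12.png

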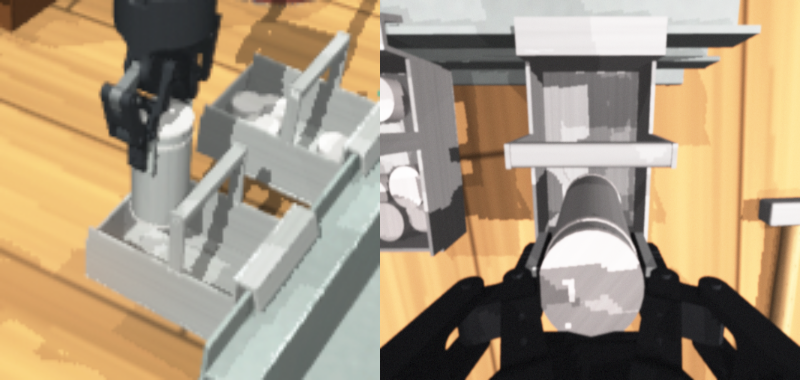

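The tin is over the front part of the bin, in front of the bar and clear of it, at about x −110 and y −65 in the panel frame. Lowering.

Request:
send_rows([
  [1, -2.5, 0, 12, 0, 0, 0],
  [1, 0, 0, 16, 0, 0, 0],
  [1, 0, 0, 14, 0, 0, 0],
  [1, 0, 0, 8, 0, 0, 0],
  [1, 0, 0, 0, 0, 0, 0],
])

```text
t: 19.75
tool_pos: [0.6008, 0.1265, 0.1054]
tool_rot: [[0.097, 0.995, 0.002], [0.994, -0.097, 0.052], [0.052, -0.003, -0.999]]
force: [0.3, -0.2, -1.8]
opening: 0.0468
grip_force: 62.1
```

Request:
send_rows([
  [1, 0, 0, 3, 0, 0, 0],
  [1, 0, 0, 0, 0, 0, 0],
  [1, 0, 0, 2, 0, 0, 0],
  [1, 0, 0, 0, 0, 0, 0],
])

```text
t: 20.25
tool_pos: [0.6018, 0.1268, 0.1019]
tool_rot: [[0.097, 0.995, 0.005], [0.994, -0.097, 0.052], [0.052, 0.0, -0.999]]
force: [0.3, 0.1, -1.0]
opening: 0.0465
grip_force: 62.1
```

Request:
send_rows([
  [1, 0, 0, 1.5, 0, 0, 0],
  [1, 0, 0, 0, 0, 0, 0],
])

```text
t: 20.5
tool_pos: [0.6017, 0.1268, 0.1002]
tool_rot: [[0.097, 0.995, 0.005], [0.994, -0.097, 0.052], [0.052, -0.0, -0.999]]
force: [-0.6, -0.8, -1.7]
opening: 0.047
grip_force: 62.1
```

Request:
send_rows([
  [1, 0, 0, 1, 0, 0, 0],
  [1, 0, 0, 1, 0, 0, 0],
  [1, 0, 0, 0, 0, 0, 0],
])

```text
t: 20.88
tool_pos: [0.6017, 0.127, 0.0982]
tool_rot: [[0.097, 0.995, 0.005], [0.994, -0.097, 0.052], [0.052, -0.0, -0.999]]
force: [0.5, 0.5, -1.4]
opening: 0.0467
grip_force: 62.1
```

Request:
send_rows([
  [1, 0, 0, 1, 0, 0, 0],
  [1, 0, 0, 0, 0, 0, 0],
])

```text
t: 21.12
tool_pos: [0.6018, 0.127, 0.0972]
tool_rot: [[0.097, 0.995, 0.005], [0.994, -0.097, 0.052], [0.052, -0.0, -0.999]]
force: [-0.9, -0.1, -3.0]
opening: 0.0475
grip_force: 62.1
```

Request:
send_rows([
  [1, 0, 0, 1, 0, 0, 0],
  [1, 0, 0, 0, 0, 0, 0],
])

```text
t: 21.38
tool_pos: [0.6018, 0.1271, 0.0963]
tool_rot: [[0.097, 0.995, 0.005], [0.994, -0.097, 0.052], [0.052, -0.0, -0.999]]
force: [0.6, -1.0, -2.2]
opening: 0.0472
grip_force: 62.1
```

Request:
send_rows([
  [1, 0, 0, 0.7, 0, 0, 0],
  [1, 0, 0, 0, 0, 0, 0],
])

```text
t: 21.62
tool_pos: [0.602, 0.1271, 0.0959]
tool_rot: [[0.097, 0.995, 0.005], [0.994, -0.097, 0.052], [0.052, 0.0, -0.999]]
force: [-0.4, -0.1, -0.5]
opening: 0.0473
grip_force: 62.1
```

Run:
```python
from l3 import *
s=sense();print(s["force"],s["tool_pos"]);tintop(.16,.18,s["tool_pos"][:2])
f=grab_frame("wrist");p=cloud(f).reshape(-1,3);c=f["color"].reshape(-1,3).astype(int)
m=(c.min(1)>90)&(p[:,2]>.064)&(p[:,2]<.09)&(abs(p[:,0]-.607)<.04)&(p[:,1]>.155)&(p[:,1]<.215);q=p[m]
A=np.c_[q,np.ones(len(q))];k=np.linalg.lstsq(A[:,[0,1,3]],q[:,2],rcond=None)[0];print(len(q),"floor z at tin",k@[.602,.130,1],"slope deg",np.degrees(np.arctan(k[1])))
```

```text
[-0.41448573 -0.11460155 -0.4807674 ] [0.60200366 0.12714328 0.09587698]
tin top [0.6055 0.1316] 33.582759857177734 [[0.5723, 0.1032], [0.6387, 0.1499]] z 0.16741329191481014 panel -105.9 -66.6
11636 floor z at tin 0.06721772334562248 slope deg 2.7659354537139356
```

Request:
send_rows([
  [1, 0, 0, 0.5, 0, 0, 0],
  [0.2, 0, 0, 0, 0, 0, 0],
  [-0.3, 0, 0, 0, 0, 0, 0],
  [-0.6, 0, 0, 0, 0, 0, 0],
  [-0.8, 0, 0, 0, 0, 0, 0],
], grip_force=20)

```text
t: 22.35
tool_pos: [0.602, 0.1271, 0.0951]
tool_rot: [[0.097, 0.995, 0.005], [0.994, -0.097, 0.052], [0.052, 0.0, -0.999]]
force: [-0.3, 0.2, -0.4]
opening: 0.0769
grip_force: 0.0
```

Request:
send_rows([
  [-0.8, 0, 0, 0, 0, 0, 0],
  [-0.8, 0, 0, -15, 0, 0, 0],
  [-0.8, 0, 0, -35, 0, 0, 0],
  [-0.8, 0, 0, -50, 0, 0, 0],
  [-0.8, -20, 0, -40, 0, 0, 0],
])

```text
t: 22.98
tool_pos: [0.6001, 0.1007, 0.2377]
tool_rot: [[0.095, 0.995, 0.009], [0.994, -0.095, 0.053], [0.053, 0.004, -0.999]]
force: [0.1, -0.1, -0.4]
opening: 0.0769
grip_force: 0.0
```

Request:
send_rows([
  [-0.8, -50, 0, 0, 0, 0, 0],
  [-0.8, -50, 0, 0, 0, 0, 0],
  [-0.8, -50, 0, 0, 0, 0, 0],
  [-0.8, 0, 0, 0, 0, 0, 0],
  [-0.8, 0, 0, 0, 0, 0, 0],
])

```text
t: 23.6
tool_pos: [0.5849, -0.0489, 0.227]
tool_rot: [[0.098, 0.995, 0.006], [0.994, -0.098, 0.053], [0.053, 0.001, -0.999]]
force: [-0.1, -0.4, 0.3]
opening: 0.0767
grip_force: 0.0
```

Run:
```python
from l2 import *
look2("20");s=sense();print(s["t"],s["force"],s["tool_pos"])
f=cv2.imread("pics/scene20.png");g=cv2.imread("pics/top20.png")
cv2.imwrite("pics/c20.png",np.hstack([cv2.resize(f[190:370,280:460],(400,400)),cv2.resize(g[100:300,100:300],(400,400))]))
```

```text
top lip 186 x [-14.4  -5.    4.2] y [-113.5  -61.7  -11.9] z [151.2 154.6 158.7]
top bar 145 x [-73.8 -67.5 -61.6] y [-111.8  -62.   -14.9] z [183.3 188.5 194.2]
top tin 241 x [-134.6 -112.9  -91.5] y [-86.8 -63.8 -42.5] z [160.8 168.4 174.8]
scene lip 451 x [-13.6  -2.7   6.4] y [-118.6  -68.2   -9.5] z [151.3 155.2 157.7]
scene bar 304 x [-71.8 -64.1 -59.7] y [-114.6  -71.3  -15.9] z [180.  188.8 191.5]
scene front rim 150 x [-147.9 -143.8 -125.6] y [-115.9 -113.5  -53.4] z [ 95.4 106.7 124. ]
scene tin 993 x [-313.4 -127.   -89. ] y [-111.9  -83.   -40.2] z [138.7 171.  469.4]
wrist front rim 861 x [-149.3 -146.8 -127.7] y [-113.3  -64.   -14.4] z [105.4 108.  124.3]
wrist tin 255 x [-282.8 -279.5 -227. ] y [-108.8 -104.6  -20.1] z [274.9 305.9 404.2]
23.75 [-0.85605293 -0.7302934  -0.13614262] [ 0.58490249 -0.04784872  0.22652645]
```

View pics/c20.png

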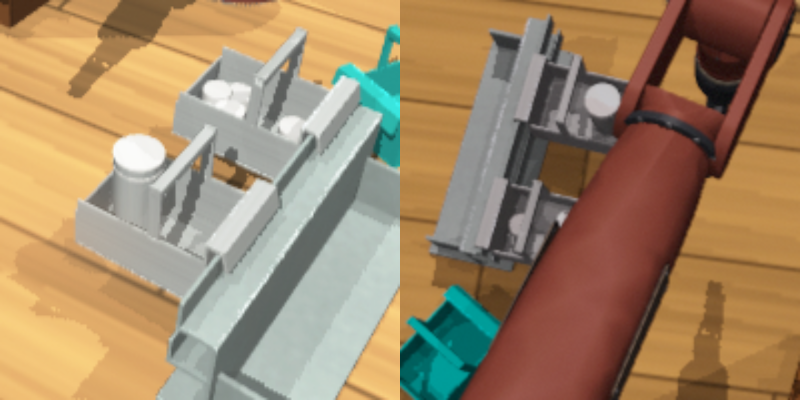

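The picture shows the bin hung with its lip over the rail (left half, crop (245,225)). The tin stands upright in front of the bar (crop (140,180)), and the gripper is clear. Handing in.

```bash
python3 -c "
from bench import *
print(job_done())"
```

```text
the job is handed in; nothing more can be done
None
```

The bin hangs on the rail in the free stretch with its lip fully over, the tin stands upright on its floor, and the job was handed in at about 24 s with the gripper clear. The first grasp closed just above the handle bar, because the reported tool height was about 35 mm lower than the real finger tips; I lowered and re-gripped.

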